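# Turn the red pigment jar over and stand it on the mat

## Task

The paste in the sealed jar with the red lid has settled. Pick that jar up, tip it over in the air until its lid points clearly downward (at least 30 degrees below level; fully upside down is just as good) and keep it there for a second, then stand it upright near the middle of the round black mat and let go of it. Never let go of it in mid-air, and leave the blue and the yellow jar standing where they are.

Things in the scene. Friction and masses are not known exactly. Their poses are not given: they have to be found in the camera images.
- red_jar_center (a point): Sealed white plastic jar standing upright: plain cylinder 50 mm across, 85 mm tall, the top 21 mm its red lid (fixed on), a red band round the body; about 0.2 kg, balanced near its centre. Point: its centre, 42.5 mm above its underside; z axis from base to lid. Grip it across its width with the gripper slanted about 45 degrees from the robot's side; gripped from straight above it cannot be inverted.
- blue_jar_center (a point): Sealed white plastic jar standing upright: plain cylinder 50 mm across, 85 mm tall, the top 21 mm its blue lid (fixed on), a blue band round the body; about 0.2 kg, balanced near its centre. Point: its centre, 42.5 mm above its underside; z axis from base to lid. Leave alone.
- yellow_jar_center (a point): Sealed white plastic jar standing upright: plain cylinder 50 mm across, 85 mm tall, the top 21 mm its yellow lid (fixed on), a yellow band round the body; about 0.2 kg, balanced near its centre. Point: its centre, 42.5 mm above its underside; z axis from base to lid. Leave alone.
- mat_top (a point): Thin round black mat fixed to the bench, 120 mm across, 4 mm thick; point: middle of its upper face. A jar standing on it has its centre 42.5 mm above the point. Jars and mat form a loose row in any order, 150 mm or more between centres, clear bench on the robot's side. Bystanders (up to 180 mm tall) stand behind and beside the row.
Not all that is in view belongs to the job. What is shaped like the part that bears yellow_jar_center but turquoise is not meant.

How it is judged:
By the outcome, as a careful person would: the job done as asked, in the order asked, and still so for the second after the job is handed in, with the robot touching nothing.
It also fails if it takes over 48 s, if anything falls off the work surface, if the arm or the gripper's body presses on something with over 40 N, if the wrist force passes 120 N, or if a joint passes its speed limit or range.

## Robot

A 7-joint arm with a two-finger parallel gripper is mounted at the origin on the work surface. World frame = base frame: x ahead of the robot, y to its left, z up, the work surface at z = 0. Lengths are in m, angles in rad, forces in N, time in s.
With the tool pointing down it reaches from about 0.4 to 0.875 m from the base axis. Payload 4.4 kg.
Tool frame: the origin (TCP) lies on the centre line of the jaws, within the pads' length; the fingertips stand 11 mm ahead of it and the grasp point (between the pads) lies 8 mm behind it (tip_reach is the z of the fingertips in the tool frame, in m); z points along the fingers, y is the line along which they close (so a half turn about z gives the same grasp; the last joint's range is limited). The gripper opens to 85 mm and grips with 20 to 120 N. Pads are 22 mm wide; open, the fingers measure 114 mm over their backs; the gripper's body (76 mm by 85 mm) begins 54 mm behind the grasp point. The pads swing forward as they close: fully open they stand 13 mm farther back than shut.
Start: joints at [-1.409, 0.628, 0.038, 1.517, -0.027, 0.996, -0.02], TCP at [0.147, 0.633, 0.242] pointing down, gripper open.
Joint ranges: [-3.06, 3.06], [-0.37, 2.12], [-1.25, 1.32], [0.18, 2.47], [-1.1, 4.24], [0.23, 1.98], [-2.94, 2.94]. Speed limits (rad/s): [2.57, 2.57, 3.14, 3.14, 3.14, 3.14, 3.14].

## Interface

Orientations are given as a unit quaternion [x, y, z, w].
In Python, from cell import read_state, read_camera, camera_params, sign_off, masks_of, tip_reach gives the robot as it stands.
- The arm moves only by the tool carry_out, never from a script. Its argument "increments" is a list of rows, each an object with "xyz": the shift along the tool's x, y, z in mm, a list of three; "delta_rot": the turn, a rotation vector about the tool's x, y, z in degrees, a list of three; "hand": the opening, from -1 (shut) to 1 (fully open). A call has 1 to 12 rows; each row is the pose to reach, as a shift and turn from the pose commanded when the call began, along the tool's axes at that moment; what a row does not reach only later rows make up. A row lasts 1/10 s, in which the tool goes at most 50 mm and 8.59 degrees, less where a joint would pass 70% of its speed; a pose out of reach is approached as far as the arm can. A call with a gripper value outside its range is refused whole. The fingers move at their own pace and stop on an object; "newtons" is the grip in N (left out, the last holds). Time passes only in rows, so rows that repeat a pose let the fingers close. It gives the time, the measured TCP pose, the force, the opening and the grip force at its end, in the units of the state.
- read_state(): the state, without advancing time (a new reading comes with each control period).
- read_camera(name): name is "side" or "top" or "wrist"; returns the picture (420x560x3 uint8, red, green, blue); there is no depth.
- camera_params(name): a dict with "fx", "fy", "cx", "cy" (pixels), "dist_coeffs" ([k1, k2, p1, p2, k3] as OpenCV has them; the pictures are not rectified), "pose" (4x4, takes a point from camera to world coordinates). Camera axes: x right, y down, z forward; pixel columns grow to the right and rows downward; lengths in m; the calibration is good to about 2 mm. A picture is of the moment at which its call begins: read the wrist's pose just before it. camera_params takes no time and is no camera call; for the wrist camera it gives the pose at the moment of the call.
- sign_off(): hands the job in; it is judged then, once.
Trained networks look in the newest picture that a camera, given by its name, has taken for a name from the list of things; names that differ only in an ending like _2 or _b are one class to them, and where a whole thing is asked for, a point or a joint stands for the part that bears it (a point fixed in the world has none). Each returns a list of dicts, best first, with "score" (0 to 1); they miss things now and then, are a little off and sometimes report something else, mostly with a low value. They report only what shows in the picture. A call takes as long as a camera call. They do not tell look-alikes from the thing itself.
- masks_of(camera, name): "pixels" (420x560 bool, what is visible of it) and "extent" ([centre column, centre row, width, height] in pixels, round what is visible of it).
The state is a dict: "time_s": time; "joint_positions": joint angles; "qd": joint speeds; "tau": joint torques, N m; "ee_pos": TCP position; "ee_rot": TCP orientation; "force": force on the tool from outside, world axes, zero at the start; "wrist_torque": the same for the moment, N m; "grip_width": opening from 0.0 (shut) to 1.0 (fully open); "finger_force": force on a finger pad.
Only numpy, scipy, OpenCV 4.12 (cv2) and the standard library are available. Lean on these libraries where they do the work, as an engineer would, in place of code of your own. Each camera call takes 0.05 s, during which the arm holds its last target. There are 200 camera calls.

## Working session

There is one attempt and no reset: what is moved stays moved. The work goes in short steps, Python scripts to look and compute and a tool call to move; the robot and the scene stay as the last step left them, time stands still between calls to the robot, and variables do not carry over. Pictures are saved under pics/ and viewed, at most 10 in all, crops included, and the job is handed in when it is done.

Besides the shell and the picture viewer there is one more tool, called after ">>>" by a JSON object that holds its "name" and its "arguments", one argument or row to a line. carry_out: Moves the arm, as the interface text tells. Its arguments: {"type":"object","properties":{"increments":{"type":"array","items":{"type":"object","properties":{"xyz":{"type":"array","items":{"type":"number"}},"delta_rot":{"type":"array","items":{"type":"number"}},"hand":{"type":"number"}}}},"newtons":{"type":"number"}},"required":["increments"]}

```bash
mkdir -p pics; cat > h.py <<'E'
import numpy as np, cv2
from cell import *
def snap(c,f):
    im=read_camera(c); cv2.imwrite('pics/'+f,im[:,:,::-1]); return im
def ray(c,uv,P=None):
    p=P or camera_params(c); K=np.array([[p['fx'],0,p['cx']],[0,p['fy'],p['cy']],[0,0,1.]])
    n=cv2.undistortPoints(np.array([[uv]],float),K,np.array(p['dist_coeffs'],float))[0,0]
    T=np.array(p['pose']); return T[:3,3],T[:3,:3]@np.array([n[0],n[1],1.])
def atz(c,uv,z):
    o,d=ray(c,uv); return o+d*(z-o[2])/d[2]
E
python3 - <<'E'
from h import *
s=read_state(); print({k:np.round(v,3).tolist() for k,v in s.items()}, tip_reach)
a=snap('top','t1.png'); 
for n in ['red_jar_center','blue_jar_center','yellow_jar_center','mat_top']:
    for m in masks_of('top',n): print('top',n,round(m['score'],2),np.round(m['extent'],1))
b=snap('side','s1.png')
for n in ['red_jar_center','blue_jar_center','yellow_jar_center','mat_top']:
    for m in masks_of('side',n): print('side',n,round(m['score'],2),np.round(m['extent'],1))
for c in ['top','side']: print(c,np.round(camera_params(c)['pose'],3).tolist())
cv2.imwrite('pics/ts.png',cv2.resize(np.vstack([a,b])[:,:,::-1],None,fx=.71,fy=.71))
E
```

```text
{'time_s': 0.0, 'joint_positions': [-1.409, 0.629, 0.038, 1.518, -0.027, 0.996, -0.02], 'qd': [-0.001, -0.001, -0.001, -0.0, 0.001, -0.001, -0.0], 'tau': [-0.0, -56.341, 1.227, -19.344, 0.011, 0.01, -0.0], 'ee_pos': [0.147, 0.633, 0.241], 'ee_rot': [0.114, 0.994, -0.001, -0.0], 'force': [1.082, -0.166, 0.633], 'wrist_torque': [-0.017, 0.018, 0.04], 'finger_force': 0.0, 'grip_width': 1.001} 0.011
top red_jar_center 0.64 [429.2 205.4  31.8  24.5]
top blue_jar_center 0.8 [333.9 195.2  28.5  26.9]
top yellow_jar_center 0.75 [175.7 191.2  25.5  29.3]
top yellow_jar_center 0.57 [129.4 204.2  32.4  30. ]
top yellow_jar_center 0.33 [333.4 193.8  29.7  26.7]
top mat_top 0.59 [262.1 193.8  49.8  49.3]
side red_jar_center 0.59 [350.8 126.2  20.3  40.4]
side blue_jar_center 0.85 [298.8 174.4  23.8  41.8]
side yellow_jar_center 0.74 [162.3 342.2  43.3  54.7]
side yellow_jar_center 0.71 [189.7 288.9  39.5  46.5]
side mat_top 0.91 [253.2 232.4  63.5  44.8]
top [[0.007, -0.99, 0.142, 0.453], [-1.0, -0.004, 0.02, 0.038], [-0.019, -0.142, -0.99, 1.127], [0.0, 0.0, 0.0, 1.0]]
side [[-0.85, -0.378, 0.367, 0.305], [-0.527, 0.629, -0.572, 0.491], [-0.014, -0.68, -0.733, 0.638], [0.0, 0.0, 0.0, 1.0]]
```

View pics/t1.png

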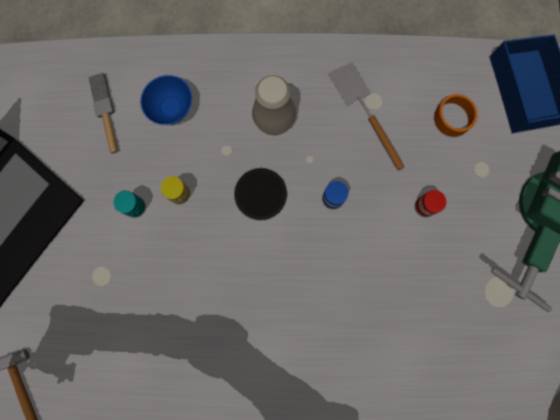

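View pics/s1.png

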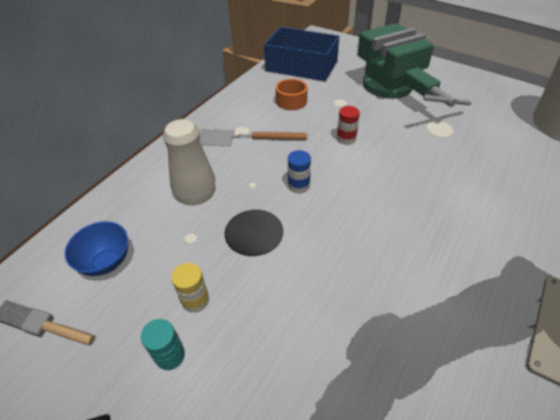

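```bash
python3 - <<'E'
from h import *
im=cv2.cvtColor(cv2.imread('pics/t1.png'),cv2.COLOR_BGR2HSV)
P=camera_params('top')
def lid(name,hs,c):
    m=np.zeros(im.shape[:2],np.uint8)
    for lo,hi in hs: m|=cv2.inRange(im,(lo,110,120),(hi,255,255))
    y0,x0=c[1]-25,c[0]-25; mm=np.zeros_like(m); mm[y0:y0+50,x0:x0+50]=m[y0:y0+50,x0:x0+50]
    ys,xs=np.nonzero(mm); cnt=max(cv2.findContours(mm,0,1)[0],key=cv2.contourArea)
    (cx,cy),r=cv2.minEnclosingCircle(cnt)
    p=atz('top',(cx,cy),.085); e=atz('top',(cx+r,cy),.085)
    print(name,(round(cx,1),round(cy,1),round(r,1)),np.round(p,4),'r',np.linalg.norm(e-p),'R',np.hypot(*p[:2]),np.degrees(np.arctan2(p[1],p[0])))
lid('red',[(0,8),(172,180)],(433,201)); lid('blue',[(100,130)],(337,192)); lid('yel',[(20,35)],(174,188))
for uv,z in [((262.1,193.8),.004),((261,194),.004),((270,115),0),((273,92),.18),((385,140),.0),((540,195),.1),((457,115),.04),((525,280),.05)]: print(uv,np.round(atz('top',uv,z),3))
E
```

```text
red (435.0, 201.0, 11.4) [ 0.6107 -0.2802  0.085 ] r 0.02475542646424148 R 0.6719349982817217 -24.648920604358143
blue (336.5, 192.2, 10.9) [ 0.6281 -0.0724  0.085 ] r 0.022649756343546296 R 0.6322980235797687 -6.570402382293769
yel (171.5, 187.0, 11.4) [0.6382 0.2733 0.085 ] r 0.02438525941069174 R 0.6942215485172643 23.18259124239911
(262.1, 193.8) [0.638 0.086 0.004]
(261, 194) [0.637 0.088 0.004]
(270, 115) [0.823 0.07  0.   ]
(273, 92) [0.811 0.059 0.18 ]
(385, 140) [ 0.765 -0.195  0.   ]
(540, 195) [ 0.623 -0.511  0.1  ]
(457, 115) [ 0.815 -0.355  0.04 ]
(525, 280) [ 0.443 -0.491  0.05 ]
```

```bash
cat >> h.py <<'E'
from scipy.spatial.transform import Rotation as R
def tool(az,g,sgn=1):  # az,g deg: heading, slant below level; sgn: y dir
    a,g=np.radians([az,g]); z=np.array([np.cos(g)*np.cos(a),np.cos(g)*np.sin(a),-np.sin(g)])
    y=sgn*np.array([-np.sin(a),np.cos(a),0]); return R.from_matrix(np.c_[np.cross(y,z),y,z])
def go(p,r,s=None):
    if s is None:
        st=read_state(); s=(np.array(st['ee_pos']),R.from_quat(st['ee_rot']))
    d=s[1].inv().apply(np.array(p)-s[0])*1e3; w=(s[1].inv()*r).as_rotvec(degrees=True)
    n=max(np.linalg.norm(d)/50,np.linalg.norm(w)/8.59)
    print('xyz',np.round(d,1).tolist(),'rot',np.round(w,2).tolist(),'rows>=',round(n,1))
def grasp(p,r,back=0): return np.array(p)+r.apply([0,0,.008-back])
E
python3 - <<'E'
from h import *
a=-24.6
for s in (1,-1):
    r=tool(a,45,s); go([.47*np.cos(a*np.pi/180),.47*np.sin(a*np.pi/180),.27],r)
E
```

```text
xyz [-460.5, -744.0, -27.7] rot [4.53, -44.85, 10.95] rows>= 17.5
xyz [-460.5, -744.0, -27.7] rot [64.75, 6.53, -156.33] rows>= 19.7
```

```bash
python3 - <<'E'
from h import *
st=read_state(); s=(np.array(st['ee_pos']),R.from_quat(st['ee_rot']))
go([.48,.2,.30],s[1]*R.from_rotvec([2,-20,5],degrees=True))
E
```

```text
xyz [-422.5, -346.7, -57.7] rot [2.0, -20.0, 5.0] rows>= 11.0
```

>>> {"name": "carry_out", "arguments": {
  "increments": [
    {"xyz":[-422,-347,-58],"delta_rot":[2,-20,5],"hand":1},
    {"xyz":[-422,-347,-58],"delta_rot":[2,-20,5],"hand":1},
    {"xyz":[-422,-347,-58],"delta_rot":[2,-20,5],"hand":1},
    {"xyz":[-422,-347,-58],"delta_rot":[2,-20,5],"hand":1},
    {"xyz":[-422,-347,-58],"delta_rot":[2,-20,5],"hand":1},
    {"xyz":[-422,-347,-58],"delta_rot":[2,-20,5],"hand":1},
    {"xyz":[-422,-347,-58],"delta_rot":[2,-20,5],"hand":1},
    {"xyz":[-422,-347,-58],"delta_rot":[2,-20,5],"hand":1},
    {"xyz":[-422,-347,-58],"delta_rot":[2,-20,5],"hand":1},
    {"xyz":[-422,-347,-58],"delta_rot":[2,-20,5],"hand":1},
    {"xyz":[-422,-347,-58],"delta_rot":[2,-20,5],"hand":1},
    {"xyz":[-422,-347,-58],"delta_rot":[2,-20,5],"hand":1}
  ]
}}

```text
time_s: 1.7
ee_pos: [0.4833, 0.1919, 0.302]
ee_rot: [0.162, 0.971, -0.038, 0.172]
force: [0.1, 0.4, -1.1]
grip_width: 1.002
finger_force: 0.0
```

```bash
cat >> h.py <<'E'
def log():
    import json; s=read_state(); f=open('log.jsonl','a')
    f.write(json.dumps([np.array(s[k]).tolist() for k in ('joint_positions','ee_pos','ee_rot')])+'\n')
    print(round(s['time_s'],2),'q',np.round(s['joint_positions'],3).tolist(),'p',np.round(s['ee_pos'],4).tolist(),'F',np.round(s['force'],1),s['finger_force'],s['grip_width'])
E
python3 - <<'E'
from h import *
log(); a=np.radians(-24.6); go([.47*np.cos(a),.47*np.sin(a),.27],tool(-24.6,45,1))
E
```

```text
1.7 q [-0.905, 0.296, 0.361, 2.021, 0.304, 0.657, 0.448] p [0.4833, 0.1919, 0.302] F [ 0.1  0.4 -1.1] 0.0 1.0018645320020372
xyz [-55.7, -383.8, 62.5] rot [2.07, -24.67, 5.27] rows>= 7.9
```

>>> {"name": "carry_out", "arguments": {
  "increments": [
    {"xyz":[-56,-384,62],"delta_rot":[2,-24.7,5.3],"hand":1},
    {"xyz":[-56,-384,62],"delta_rot":[2,-24.7,5.3],"hand":1},
    {"xyz":[-56,-384,62],"delta_rot":[2,-24.7,5.3],"hand":1},
    {"xyz":[-56,-384,62],"delta_rot":[2,-24.7,5.3],"hand":1},
    {"xyz":[-56,-384,62],"delta_rot":[2,-24.7,5.3],"hand":1},
    {"xyz":[-56,-384,62],"delta_rot":[2,-24.7,5.3],"hand":1},
    {"xyz":[-56,-384,62],"delta_rot":[2,-24.7,5.3],"hand":1},
    {"xyz":[-56,-384,62],"delta_rot":[2,-24.7,5.3],"hand":1},
    {"xyz":[-56,-384,62],"delta_rot":[2,-24.7,5.3],"hand":1},
    {"xyz":[-56,-384,62],"delta_rot":[2,-24.7,5.3],"hand":1}
  ]
}}

```text
time_s: 2.7
ee_pos: [0.4664, 0.0085, 0.2328]
ee_rot: [0.161, 0.927, -0.155, 0.3]
force: [-0.4, 0.9, -1.5]
grip_width: 0.995
finger_force: 0.0
```

```bash
python3 - <<'E'
from h import *
log()
import json,itertools
from scipy.optimize import least_squares
D=[json.loads(l) for l in open('log.jsonl')]
D.append([[-1.409,.628,.038,1.517,-.027,.996,-.02],[.147,.633,.242],[.114,.994,-.001,0]])
def fk(q,L,sg,b,t):
    z=np.array([0,0,1.]); A=R.from_euler('z',b+sg[0]*q[0]); p=z*L[0]
    A=A*R.from_euler('y',q[1])*R.from_euler('z',sg[1]*q[2]); p=p+A.apply(z)*L[1]
    A=A*R.from_euler('y',q[3])*R.from_euler('z',sg[2]*q[4]); p=p+A.apply(z)*L[2]
    A=A*R.from_euler('y',q[5])*R.from_euler('z',sg[3]*q[6]+t); p=p+A.apply(z)*L[3]
    return p,A
for sg in itertools.product((1,-1),repeat=4):
    best=None
    for b,t in itertools.product((0,1.57,3.14,-1.57),repeat=2):
        def f(x):
            o=[]
            for q,p,r in D:
                P,A=fk(q,x[:4],sg,x[4],x[5]); o+=[*(P-p),*(.3*(A.inv()*R.from_quat(r)).as_rotvec())]
            return o
        s=least_squares(f,[.36,.45,.45,.25,b,t])
        if best is None or s.cost<best[0]: best=(s.cost,s.x)
    print(sg,best[0],np.round(best[1],3))
E
```

```text
2.7 q [-0.203, 0.394, -0.428, 2.439, 1.522, 0.802, -0.734] p [0.4664, 0.0085, 0.2328] F [-0.4  0.9 -1.5] 0.0 0.9947900664554559
(1, 1, 1, 1) 0.08200119994608368 [ 2.301 -1.047  0.101  1.141 -0.697  4.572]
(1, 1, 1, -1) 0.21659192811393269 [ 2.275 -1.036  0.09   1.133 -0.718 -1.93 ]
(1, 1, -1, 1) 0.41564744116163893 [0.632 0.245 0.26  0.487 1.846 1.851]
(1, 1, -1, -1) 0.28526547889375087 [0.661 0.223 0.272 0.486 1.777 1.592]
(1, -1, 1, 1) 0.3078572565594249 [ 0.189  0.085 -0.537  0.462 -1.056 -2.122]
(1, -1, 1, -1) 0.31468546819405996 [ 0.239  0.049 -0.512  0.463 -1.115 -2.36 ]
(1, -1, -1, 1) 0.44828094166200794 [-0.949  0.324 -0.55  -0.582 -1.011  3.387]
(1, -1, -1, -1) 0.39068465036595634 [ 1.325 -0.213  0.477  0.593  1.947  1.725]
(-1, 1, 1, 1) 0.1595868282414566 [ 1.773 -1.357  0.079  0.267  3.132 -2.325]
(-1, 1, 1, -1) 0.24947907776696954 [-0.958  1.232  0.004 -0.128 -0.17   2.298]
(-1, 1, -1, 1) 0.1064189039289507 [-0.738  1.155  0.028  0.023 -0.127  1.714]
(-1, 1, -1, -1) 0.09576925558690146 [-0.728  1.141  0.041  0.008 -0.159  1.501]
(-1, -1, 1, 1) 0.1007390667084913 [ 0.817 -0.79  -0.302  0.077  3.023  3.83 ]
(-1, -1, 1, -1) 0.21803174487169866 [ 0.818 -0.808 -0.29   0.049  2.969  3.584]
(-1, -1, -1, 1) 0.1280274931311703 [ 0.419  0.526  0.397  0.386 -0.008  1.767]
(-1, -1, -1, -1) 5.450502573989952e-05 [ 0.37   0.55   0.39   0.361 -0.039  1.536]
```

```bash
python3 - <<'E'
from h import *
c=snap('wrist','w1.png')
for m in masks_of('wrist','red_jar_center'): print(round(m['score'],2),np.round(m['extent'],1))
P=camera_params('wrist')
for z in (.085,0): 
    X=np.array([.611,-.280,z]); T=np.linalg.inv(np.array(P['pose'])); x=T[:3,:3]@X+T[:3,3]
    print('pred',cv2.projectPoints(x[None],np.zeros(3),np.zeros(3),np.array([[P['fx'],0,P['cx']],[0,P['fy'],P['cy']],[0,0,1.]]),np.array(P['dist_coeffs']))[0].ravel())
E
```

```text
0.9 [148.3 195.8  60.8  74.9]
pred [137.92454623 224.78852864]
pred [162.75345161 171.91417873]
```

View pics/w1.png

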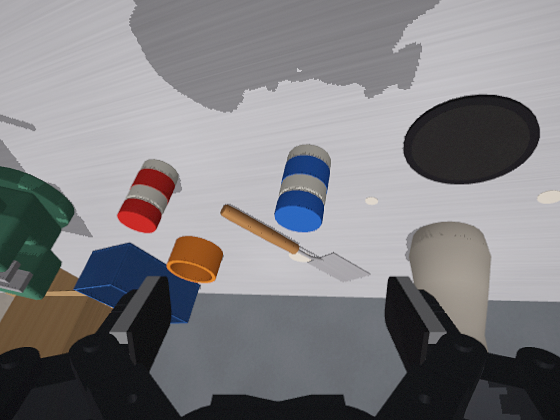

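```bash
cat > kin.py <<'E'
from h import *
import json
from scipy.optimize import least_squares
LO=np.array([-3.06,-.37,-1.25,.18,-1.1,.23,-2.94])+.01; HI=np.array([3.06,2.12,1.32,2.47,4.24,1.98,2.94])-.01
Z=np.array([0,0,1.])
def fk(q,x=None):
    x=X if x is None else x
    L=x[:4]; q=q+np.r_[0,x[6:11],0]
    A=R.from_euler('z',x[4]-q[0]); p=Z*L[0]
    A=A*R.from_euler('yz',[0,0]) *R.from_euler('y',q[1])*R.from_euler('z',-q[2]); p=p+A.apply(Z)*L[1]
    A=A*R.from_euler('y',q[3])*R.from_euler('z',-q[4]); p=p+A.apply(Z)*L[2]
    A=A*R.from_euler('y',q[5])*R.from_euler('z',x[5]-q[6]); p=p+A.apply(Z)*L[3]
    return p,A
def fit():
    D=[json.loads(l) for l in open('log.jsonl')]+[[[-1.409,.629,.038,1.518,-.027,.996,-.02],[.147,.633,.241],[.114,.994,-.001,0]]]
    def f(x):
        o=[]
        for q,p,r in D:
            P,A=fk(np.array(q),x); o+=[*(P-p),*(.3*(A.inv()*R.from_quat(r)).as_rotvec())]
        return np.r_[o,.02*x[6:11]]
    s=least_squares(f,np.r_[.37,.55,.39,.361,-.04,1.536,np.zeros(5)]); print('fit',np.abs(s.fun[:-5]).max(),np.round(s.x,3)); return s.x
X=fit()
def ik(q,p,r,reg=.02):
    f=lambda x:np.r_[(fk(x)[0]-p)*5,(fk(x)[1].inv()*r).as_rotvec(),reg*(x-q)]
    s=least_squares(f,np.clip(q,LO+1e-4,HI-1e-4),bounds=(LO,HI)); e=fk(s.x)
    return s.x,np.linalg.norm(e[0]-p)*1e3,(e[1].inv()*r).magnitude()*57.3
def path(q,p0,r0,p1,r1,n=12):
    w=(r0.inv()*r1).as_rotvec(); me=0;mr=0
    for t in np.linspace(0,1,n+1)[1:]:
        q,e,a=ik(q,p0+t*(p1-p0),r0*R.from_rotvec(t*w)); me=max(me,e);mr=max(mr,a)
    return q,me,mr
E
python3 - <<'E'
from kin import *
log()
s=read_state(); q=np.array(s['joint_positions']); p=np.array(s['ee_pos']); r=R.from_quat(s['ee_rot'])
C=np.array([.611,-.280,.05])
def rep(n,o): print('  ',n,'err mm/deg',np.round(o[1:],1),'q',np.round(o[0],2)); return o[0]
for sg in (1,-1):
  for az in (-24.6,-10):
    g=40; rg=tool(az,g,sg); pg=grasp(C,rg); ph=pg+[0,0,.17]
    print('sgn',sg,'az',az)
    q1=rep('hover',path(q,p,r,ph,rg)); q2=rep('grasp',path(q1,ph,rg,pg,rg)); q3=rep('lift',path(q2,pg,rg,ph+[0,0,.15],rg))
    ah=np.radians(az)
    for nm,ax in [('rollrad+',[np.cos(ah),np.sin(ah),0]),('rollrad-',[-np.cos(ah),-np.sin(ah),0])]:
      for ptgt in ([.60,-.15,.45],[.5,-.25,.6]):
        ptgt=np.array(ptgt); qq=q3;pp=ph+[0,0,.15];rr=rg;E=[]
        for k in range(6):
            r2=R.from_rotvec(np.radians(25)*np.array(ax))*rr; p2=pp+(ptgt-pp)/(6-k)
            qq,e,a=path(qq,pp,rr,p2,r2,4);E.append((round(e),round(a))); pp,rr=p2,r2
        print('    ',nm,ptgt,E,np.round(qq,2))
E
```

```text
fit 0.0037511157223448777 [ 0.364  0.553  0.388  0.362 -0.054  1.543 -0.009 -0.017  0.005  0.012
 -0.006]
2.8 q [-0.194, 0.395, -0.429, 2.44, 1.521, 0.8, -0.733] p [0.4655, 0.0053, 0.2317] F [-0.1 -1.1  0.8] 0.0 1.0006932626479588
sgn 1 az -24.6
   hover err mm/deg [2.6 1.3] q [ 0.71  0.64 -0.46  2.3   2.77  0.68 -1.14]
   grasp err mm/deg [0. 0.] q [ 0.68  1.07 -0.41  2.3   2.93  1.09 -1.16]
   lift err mm/deg [0.1 0.1] q [ 0.74  0.31 -0.44  2.16  2.46  0.24 -0.89]
     rollrad+ [ 0.6  -0.15  0.45] [(0, 0), (1, 1), (0, 0), (0, 0), (0, 0), (0, 0)] [ 1.16  1.74 -1.24  2.46  4.09  1.4  -2.72]
     rollrad+ [ 0.5  -0.25  0.6 ] [(5, 3), (4, 3), (9, 6), (12, 8), (16, 10), (24, 15)] [ 1.37  1.43 -1.24  2.46  4.16  1.51 -2.93]
     rollrad- [ 0.6  -0.15  0.45] [(0, 0), (0, 0), (0, 0), (0, 0), (0, 0), (0, 0)] [-0.48  1.12  0.36  2.28  1.89  1.97  0.52]
     rollrad- [ 0.5  -0.25  0.6 ] [(0, 0), (0, 0), (0, 0), (0, 0), (0, 0), (15, 7)] [-0.34  0.8   0.5   2.46  2.1   1.97  0.55]
sgn 1 az -10
   hover err mm/deg [5.  2.5] q [ 1.    0.7  -0.65  2.27  3.08  0.52 -1.03]
   grasp err mm/deg [0. 0.
[... 1440 characters left out ...]
1.24  2.14  2.04  0.55 -2.93]
   grasp err mm/deg [9.6 8.9] q [ 1.34  1.56 -1.24  2.22  2.61  0.93 -2.93]
   lift err mm/deg [9.6 8.9] q [ 1.39  0.59 -1.24  2.11  1.78  0.31 -2.93]
     rollrad+ [ 0.6  -0.15  0.45] [(7, 5), (0, 0), (3, 3), (10, 8), (22, 16), (40, 25)] [ 1.43  1.72 -1.24  1.92 -1.09  0.94 -0.94]
     rollrad+ [ 0.5  -0.25  0.6 ] [(4, 5), (0, 0), (0, 0), (6, 5), (20, 15), (41, 28)] [ 1.72  1.21 -1.24  1.88 -1.09  1.13 -1.47]
     rollrad- [ 0.6  -0.15  0.45] [(3, 3), (3, 2), (0, 0), (0, 0), (1, 0), (4, 2)] [-0.51  1.2   0.56  2.4   2.06  1.97 -2.93]
     rollrad- [ 0.5  -0.25  0.6 ] [(2, 2), (1, 1), (0, 0), (6, 3), (21, 9), (33, 13)] [-0.37  0.94  0.74  2.46  2.21  1.97 -2.93]
```

```bash
python3 - <<'E'
from h import *
rg=tool(-24.6,40); pg=grasp([.611,-.280,.05],rg); go(pg+[0,0,.15],rg)
E
```

```text
xyz [-155.1, -191.2, 215.4] rot [-7.43, -11.99, 8.13] rows>= 6.5
```

>>> {"name": "carry_out", "arguments": {
  "increments": [
    {"xyz":[-155,-191,215],"delta_rot":[-7.4,-12,8.1],"hand":1},
    {"xyz":[-155,-191,215],"delta_rot":[-7.4,-12,8.1],"hand":1},
    {"xyz":[-155,-191,215],"delta_rot":[-7.4,-12,8.1],"hand":1},
    {"xyz":[-155,-191,215],"delta_rot":[-7.4,-12,8.1],"hand":1},
    {"xyz":[-155,-191,215],"delta_rot":[-7.4,-12,8.1],"hand":1},
    {"xyz":[-155,-191,215],"delta_rot":[-7.4,-12,8.1],"hand":1},
    {"xyz":[-155,-191,215],"delta_rot":[-7.4,-12,8.1],"hand":1},
    {"xyz":[-155,-191,215],"delta_rot":[-7.4,-12,8.1],"hand":1},
    {"xyz":[-155,-191,215],"delta_rot":[-7.4,-12,8.1],"hand":1},
    {"xyz":[-155,-191,215],"delta_rot":[-7.4,-12,8.1],"hand":1},
    {"xyz":[-155,-191,215],"delta_rot":[-7.4,-12,8.1],"hand":1},
    {"xyz":[-155,-191,215],"delta_rot":[-7.4,-12,8.1],"hand":1}
  ]
}}

```text
time_s: 4.0
ee_pos: [0.6192, -0.2759, 0.1966]
ee_rot: [0.187, 0.886, -0.09, 0.414]
force: [-0.4, 1.3, -0.2]
grip_width: 1.0
finger_force: 0.0
```

```bash
python3 - <<'E'
from h import *
log(); rg=tool(-24.6,40); pg=grasp([.611,-.280,.05],rg); go(pg+[0,0,.15],rg); go(pg,rg)
E
```

```text
4.0 q [1.068, 0.949, -1.167, 2.262, 2.324, 1.031, -0.448] p [0.6192, -0.2759, 0.1966] F [-0.4  1.3 -0.2] 0.0 0.9995278651532234
xyz [1.1, -7.2, 1.4] rot [0.34, 0.11, 0.58] rows>= 0.1
xyz [116.2, -6.6, 97.6] rot [0.34, 0.11, 0.58] rows>= 3.0
```

```bash
python3 - <<'E'
from kin import *
s=read_state(); q=np.array(s['joint_positions']); p=np.array(s['ee_pos']); r=R.from_quat(s['ee_rot'])
def pts(q):
    A=R.from_euler('z',X[4]-q[0])*R.from_euler('y',q[1]); e=Z*X[0]+A.apply(Z)*X[1]
    A=A*R.from_euler('z',-q[2])*R.from_euler('y',q[3]); return np.round(e,2),np.round(e+A.apply(Z)*X[2],2)
rg=tool(-24.6,40); pg=grasp([.611,-.280,.05],rg)
print('now',pts(q))
for reg in (.02,.3):
    import kin; 
    q2,e,a=path(q,p,r,pg,rg); print('grasp',e,a,np.round(q2,2),pts(q2))
    pl=pg+[0,0,.2]; q3,e,a=path(q2,pg,rg,pl,rg); print('lift',e,a,np.round(q3,2),pts(q3))
    for ptgt in ([.6,-.15,.45],[.6,-.2,.4],[.65,-.15,.45]):
      for sg in (1,-1):
        ax=np.array([np.cos(np.radians(-24.6)),np.sin(np.radians(-24.6)),0])*sg
        qq,pp,rr=q3,pl,rg;E=[]
        for k in range(6):
            r2=R.from_rotvec(np.radians(25)*ax)*rr; p2=pp+(np.array(ptgt)-pp)/(6-k)
            qq,e,a=path(qq,pp,rr,p2,r2,4);E.append((round(e),round(a))); pp,rr=p2,r2
        print(sg,ptgt,E,np.round(qq,2),pts(qq))
    break
E
```

```text
fit 0.007953703295992653 [ 0.35   0.551  0.379  0.351 -0.021  1.544  0.004  0.022 -0.007  0.007
 -0.013]
now (array([ 0.21, -0.4 ,  0.67]), array([ 0.39, -0.16,  0.44]))
grasp 0.008381297360330992 0.007062833090432678 [ 1.03  1.32 -1.01  2.29  2.7   1.27 -0.55] (array([ 0.26, -0.46,  0.49]), array([ 0.37, -0.17,  0.28]))
lift 0.005779723803087551 0.004431129372752812 [ 1.14  0.86 -1.23  2.26  2.26  0.94 -0.43] (array([ 0.17, -0.38,  0.71]), array([ 0.37, -0.16,  0.48]))
1 [0.6, -0.15, 0.45] [(0, 0), (0, 0), (0, 0), (0, 0), (0, 0), (0, 0)] [ 1.13  1.62 -1.24  2.46  4.06  1.52 -2.79] (array([ 0.22, -0.5 ,  0.32]), array([ 0.31, -0.14,  0.26]))
-1 [0.6, -0.15, 0.45] [(0, 0), (0, 0), (0, 0), (0, 0), (0, 0), (0, 0)] [-0.43  1.08  0.34  2.29  1.94  1.97  0.55] (array([0.45, 0.19, 0.61]), array([0.4 , 0.07, 0.25]))
1 [0.6, -0.2, 0.4] [(0, 0), (0, 0), (0, 0), (0, 0), (0, 0), (0, 0)] [ 1.3   1.76 -1.24  2.36  4.19  1.28 -2.88] (array([ 0.13, -0.52,  0.25]), array([ 0.31, -0.19,  0.21]))
-1 [0.6, -0.2, 0.4] [(0, 0), (0, 0), (0, 0), (0, 0), (0, 0), (0, 0)] [-0.35  1.21  0.38  2.26  1.95  1.97  0.4 ] (array([0.49, 0.17, 0.54]), array([0.4 , 0.02, 0.2 ]))
1 [0.65, -0.15, 0.45] [(0, 0), (0, 0), (0, 0), (0, 0), (0, 0), (0, 0)] [ 1.08  1.57 -1.24  2.34  4.03  1.51 -2.88] (array([ 0.25, -0.49,  0.35]), array([ 0.36, -0.14,  0.26]))
-1 [0.65, -0.15, 0.45] [(0, 0), (0, 0), (0, 0), (0, 0), (0, 0), (0, 0)] [-0.37  1.05  0.28  2.16  2.03  1.97  0.71] (array([0.45, 0.16, 0.62]), array([0.45, 0.07, 0.25]))
```

```bash
python3 - <<'E'
from h import *
im=snap('wrist','w2.png'); P=camera_params('wrist')
ms=masks_of('wrist','red_jar_center')
K=np.array([[P['fx'],0,P['cx']],[0,P['fy'],P['cy']],[0,0,1.]]); T=np.linalg.inv(np.array(P['pose']))
for m in ms[:2]: print(round(m['score'],2),np.round(m['extent'],1))
a=np.linspace(0,6.28,60)
for dx,dy in [(0,0),(0.004,0),(0,.004)]:
    W=np.vstack([np.c_[.611+dx+.025*np.cos(a),-.280+dy+.025*np.sin(a),0*a+z] for z in (0,.085)])
    u=cv2.projectPoints((T[:3,:3]@W.T).T+T[:3,3],np.zeros(3),np.zeros(3),K,np.array(P['dist_coeffs']))[0][:,0]
    lo,hi=u.min(0),u.max(0); print('pred',np.round([*(lo+hi)/2,*(hi-lo)],1))
E
```

```text
0.95 [264.8  49.6  99.4  99.3]
pred [261.8  -0.6 101.1 192.5]
pred [265.3   5.3  99.3 189. ]
pred [269.2  -3.2 102.  194. ]
```

```bash
python3 - <<'E'
from h import *
log(); rg=tool(-24.6,40); pg=grasp([.613,-.279,.05],rg); go(pg,rg)
E
```

```text
4.1 q [1.069, 0.949, -1.168, 2.262, 2.325, 1.032, -0.448] p [0.6192, -0.2762, 0.1972] F [-0.1  0.3 -0.1] 0.0 1.0005846770941864
xyz [116.0, -4.7, 98.8] rot [0.34, 0.17, 0.53] rows>= 3.0
```

>>> {"name": "carry_out", "arguments": {
  "increments": [
    {"xyz":[23,-5,20],"delta_rot":[0,0,0.5],"hand":1},
    {"xyz":[46,-5,40],"delta_rot":[0,0,0.5],"hand":1},
    {"xyz":[70,-5,59],"delta_rot":[0,0,0.5],"hand":1},
    {"xyz":[93,-5,79],"delta_rot":[0,0,0.5],"hand":1},
    {"xyz":[105,-5,89],"delta_rot":[0,0,0.5],"hand":1},
    {"xyz":[116,-5,99],"delta_rot":[0,0,0.5],"hand":1},
    {"xyz":[116,-5,99],"delta_rot":[0,0,0.5],"hand":1},
    {"xyz":[116,-5,99],"delta_rot":[0,0,0.5],"hand":1}
  ]
}}

```text
time_s: 4.9
ee_pos: [0.6186, -0.2835, 0.0453]
ee_rot: [0.193, 0.885, -0.088, 0.415]
force: [-0.6, 0.4, -0.4]
grip_width: 1.002
finger_force: 0.0
```

```bash
python3 - <<'E'
from h import *
log(); rg=tool(-24.6,40); pg=grasp([.613,-.279,.05],rg); go(pg,rg)
im=snap('wrist','w3.png')
E
```

```text
4.9 q [1.017, 1.29, -1.019, 2.26, 2.648, 1.238, -0.519] p [0.6186, -0.2835, 0.0453] F [-0.6  0.4 -0.4] 0.0 1.0018837889442436
xyz [0.9, 1.7, -0.4] rot [0.26, 0.22, -0.15] rows>= 0.0
```

View pics/w3.png

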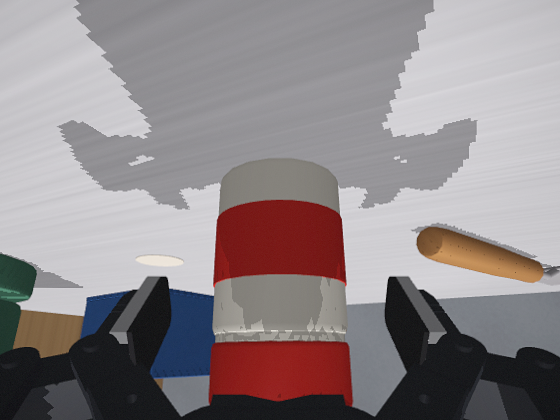

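>>> {"name": "carry_out", "arguments": {
  "increments": [
    {"xyz":[0,0,0],"delta_rot":[0,0,0],"hand":-0.2},
    {"xyz":[0,0,0],"delta_rot":[0,0,0],"hand":-0.5},
    {"xyz":[0,0,0],"delta_rot":[0,0,0],"hand":-1},
    {"xyz":[0,0,0],"delta_rot":[0,0,0],"hand":-1},
    {"xyz":[0,0,0],"delta_rot":[0,0,0],"hand":-1},
    {"xyz":[0,0,0],"delta_rot":[0,0,0],"hand":-1},
    {"xyz":[0,0,0],"delta_rot":[0,0,0],"hand":-1},
    {"xyz":[0,0,0],"delta_rot":[0,0,0],"hand":-1}
  ],
  "newtons": 70
}}

```text
time_s: 5.75
ee_pos: [0.6188, -0.2846, 0.0463]
ee_rot: [0.193, 0.884, -0.088, 0.416]
force: [-2.2, 1.7, 5.8]
grip_width: 0.571
finger_force: 72.0
```

```bash
python3 - <<'E'
from h import *
log(); rg=tool(-24.6,40); pg=grasp([.613,-.279,.05],rg); go(pg+[0,0,.22],rg)
E
```

```text
5.75 q [1.019, 1.289, -1.019, 2.26, 2.649, 1.239, -0.519] p [0.6188, -0.2846, 0.0463] F [-2.2  1.7  5.8] 71.95838883519173 0.5710605019235965
xyz [-167.3, 3.7, -140.5] rot [0.2, 0.37, -0.18] rows>= 4.4
```

>>> {"name": "carry_out", "arguments": {
  "increments": [
    {"xyz":[-8,0,-6],"delta_rot":[0,0,0],"hand":-1},
    {"xyz":[-23,0,-19],"delta_rot":[0,0,0],"hand":-1},
    {"xyz":[-46,0,-38],"delta_rot":[0,0,0],"hand":-1},
    {"xyz":[-70,0,-59],"delta_rot":[0,0,0],"hand":-1},
    {"xyz":[-93,0,-78],"delta_rot":[0,0,0],"hand":-1},
    {"xyz":[-116,0,-97],"delta_rot":[0,0,0],"hand":-1},
    {"xyz":[-140,0,-118],"delta_rot":[0,0,0],"hand":-1},
    {"xyz":[-167,0,-140],"delta_rot":[0,0,0],"hand":-1},
    {"xyz":[-167,0,-140],"delta_rot":[0,0,0],"hand":-1}
  ]
}}

```text
time_s: 6.65
ee_pos: [0.6188, -0.2851, 0.2692]
ee_rot: [0.193, 0.883, -0.09, 0.419]
force: [0.6, -0.3, -1.8]
grip_width: 0.566
finger_force: 72.4
```

```bash
cat > roll.py <<'E'
from kin import *
import sys
log()
s=read_state(); q=np.array(s['joint_positions']); p=np.array(s['ee_pos']); r=R.from_quat(s['ee_rot'])
print('jar lid axis z now (deg elev):',np.degrees(np.arcsin(r.apply(tool(-24.6,40).inv().apply([0,0,1]))[2])))
ax=np.array([np.cos(np.radians(-24.6)),np.sin(np.radians(-24.6)),0])
for pt in ([.6,-.15,.45],[.62,-.2,.42],[.6,-.15,.4]):
    for sg in (-1,1):
        qq,pp,rr=q,p,r;E=[];Q=[]
        for k in range(3):
            r2=R.from_rotvec(np.radians(48)*sg*ax)*rr; p2=pp+(np.array(pt)-pp)/(3-k)
            qq,e,a=path(qq,pp,rr,p2,r2,8);E.append((round(e),round(a))); pp,rr=p2,r2; Q.append(np.round(qq,2).tolist())
        print(sg,pt,E,Q)
E
python3 roll.py
```

```text
fit 0.008733048950570243 [ 0.339  0.553  0.376  0.342 -0.02   1.557  0.011  0.024 -0.007  0.018
 -0.016]
6.65 q [1.125, 0.769, -1.186, 2.212, 2.186, 0.855, -0.396] p [0.6188, -0.2851, 0.2692] F [ 0.6 -0.3 -1.8] 72.37726628780365 0.56561267314905
jar lid axis z now (deg elev): 89.26911776782674
-1 [0.6, -0.15, 0.45] [(0, 0), (0, 0), (0, 0)] [[0.51, 0.67, -0.89, 2.18, 1.88, 1.46, 0.01], [0.09, 0.83, -0.55, 2.15, 1.86, 1.97, 0.38], [-0.38, 0.98, 0.24, 2.27, 1.95, 1.97, 0.59]]
1 [0.6, -0.15, 0.45] [(0, 0), (0, 0), (2, 1)] [[1.45, 0.84, -1.24, 2.25, 3.2, 0.4, -1.71], [1.47, 1.16, -1.24, 2.35, 3.85, 0.79, -2.58], [1.15, 1.51, -1.24, 2.46, 3.98, 1.49, -2.78]]
-1 [0.62, -0.2, 0.42] [(0, 0), (0, 0), (0, 0)] [[0.53, 0.7, -0.87, 2.17, 1.92, 1.44, 0.01], [0.15, 0.88, -0.54, 2.14, 1.95, 1.96, 0.38], [-0.28, 1.05, 0.26, 2.22, 2.03, 1.97, 0.54]]
1 [0.62, -0.2, 0.42] [(0, 0), (0, 0), (0, 0)] [[1.46, 0.88, -1.24, 2.22, 3.18, 0.37, -1.65], [1.5, 1.23, -1.24, 2.27, 3.95, 0.7, -2.63], [1.26, 1.56, -1.24, 2.35, 4.05, 1.32, -2.89]]
-1 [0.6, -0.15, 0.4] [(0, 0), (0, 0), (0, 0)] [[0.5, 0.71, -0.87, 2.19, 1.9, 1.48, -0.03], [0.05, 0.89, -0.5, 2.16, 1.86, 1.97, 0.31], [-0.39, 1.1, 0.25, 2.25, 1.88, 1.97, 0.49]]
1 [0.6, -0.15, 0.4] [(0, 0), (0, 0), (0, 0)] [[1.44, 0.88, -1.24, 2.27, 3.15, 0.43, -1.63], [1.46, 1.27, -1.24, 2.36, 3.83, 0.77, -2.46], [1.18, 1.68, -1.24, 2.44, 4.06, 1.4, -2.69]]
```

```bash
cat > seg.py <<'E'
from h import *
import sys
# usage: target xyz, total deg about -radial
log(); st=read_state(); p=np.array(st['ee_pos']); r=R.from_quat(st['ee_rot'])
t=np.array([float(v) for v in sys.argv[1:4]]); d=float(sys.argv[4])
ax=np.array([np.cos(np.radians(-24.6)),np.sin(np.radians(-24.6)),0])
print('lid elev',np.degrees(np.arcsin(r.apply(tool(-24.6,40).inv().apply([0,0,1]))[2])))
print('xyz',np.round(r.inv().apply(t-p)*1e3,1),'rot',np.round(r.inv().apply(-ax*d),2))
E
python3 seg.py .61 -.23 .35 72
```

```text
6.65 q [1.125, 0.769, -1.186, 2.212, 2.186, 0.855, -0.396] p [0.6188, -0.2851, 0.2692] F [ 0.6 -0.3 -1.8] 72.37726628780365 0.56561267314905
lid elev 89.26911776782674
xyz [-42.8  46.7 -75.1] rot [ 4.559e+01  4.000e-02 -5.572e+01]
```

>>> {"name": "carry_out", "arguments": {
  "increments": [
    {"xyz":[-4,4,-6],"delta_rot":[3.8,0,-4.6],"hand":-1},
    {"xyz":[-7,8,-13],"delta_rot":[7.6,0,-9.3],"hand":-1},
    {"xyz":[-11,12,-19],"delta_rot":[11.4,0,-13.9],"hand":-1},
    {"xyz":[-14,16,-25],"delta_rot":[15.2,0,-18.6],"hand":-1},
    {"xyz":[-18,20,-31],"delta_rot":[19,0,-23.2],"hand":-1},
    {"xyz":[-21,24,-38],"delta_rot":[22.8,0,-27.9],"hand":-1},
    {"xyz":[-25,28,-44],"delta_rot":[26.6,0,-32.5],"hand":-1},
    {"xyz":[-29,32,-50],"delta_rot":[30.4,0,-37.2],"hand":-1},
    {"xyz":[-32,36,-56],"delta_rot":[34.2,0,-41.8],"hand":-1},
    {"xyz":[-36,40,-63],"delta_rot":[38,0,-46.4],"hand":-1},
    {"xyz":[-39,44,-69],"delta_rot":[41.8,0,-51.1],"hand":-1},
    {"xyz":[-43,47,-75],"delta_rot":[45.6,0,-55.7],"hand":-1}
  ]
}}

```text
time_s: 7.85
ee_pos: [0.609, -0.2294, 0.3432]
ee_rot: [-0.093, 0.771, -0.59, 0.222]
force: [0.7, -0.6, -1.1]
grip_width: 0.572
finger_force: 72.5
```

```bash
python3 seg.py .6 -.15 .43 72; python3 - <<'E'
from h import *
snap('side','s2.png')
E
```

```text
7.85 q [0.27, 0.765, -0.712, 2.159, 1.842, 1.743, 0.202] p [0.609, -0.2294, 0.3432] F [ 0.7 -0.6 -1.1] 72.52709537744522 0.5716552763325292
lid elev 18.063868514039477
xyz [-44.5 -60.9 -90.8] rot [ 45.73   0.76 -55.61]
```

View pics/s2.png

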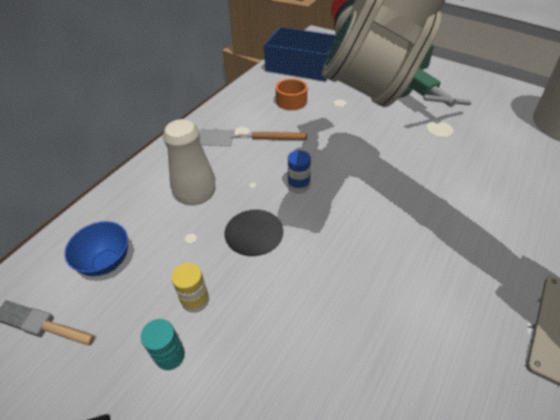

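The side view shows the arm at (390,40) holding the jar, with its red lid at about (342,10). The blue, yellow and turquoise jars have not moved. I'll continue the roll.

>>> {"name": "carry_out", "arguments": {
  "increments": [
    {"xyz":[-4,-5,-8],"delta_rot":[3.8,0,-4.6],"hand":-1},
    {"xyz":[-7,-10,-15],"delta_rot":[7.6,0,-9.3],"hand":-1},
    {"xyz":[-11,-15,-23],"delta_rot":[11.4,0,-13.9],"hand":-1},
    {"xyz":[-15,-20,-30],"delta_rot":[15.2,0,-18.6],"hand":-1},
    {"xyz":[-18,-25,-38],"delta_rot":[19,0,-23.2],"hand":-1},
    {"xyz":[-22,-30,-45],"delta_rot":[22.8,0,-27.9],"hand":-1},
    {"xyz":[-26,-35,-53],"delta_rot":[26.6,0,-32.5],"hand":-1},
    {"xyz":[-30,-40,-60],"delta_rot":[30.4,0,-37.2],"hand":-1},
    {"xyz":[-33,-45,-68],"delta_rot":[34.2,0,-41.8],"hand":-1},
    {"xyz":[-37,-50,-75],"delta_rot":[38,0,-46.4],"hand":-1},
    {"xyz":[-41,-55,-83],"delta_rot":[41.8,0,-51.1],"hand":-1},
    {"xyz":[-44,-60,-90],"delta_rot":[45.6,0,-55.7],"hand":-1}
  ]
}}

```text
time_s: 9.1
ee_pos: [0.6003, -0.1516, 0.4291]
ee_rot: [0.342, -0.363, 0.865, 0.054]
force: [0.7, -0.7, -1.4]
grip_width: 0.569
finger_force: 72.8
```

```bash
python3 seg.py .6 -.15 .43 0
```

```text
9.1 q [-0.405, 1.027, 0.237, 2.284, 1.892, 1.965, 0.575] p [0.6003, -0.1516, 0.4291] F [ 0.7 -0.7 -1.4] 72.80473574995995 0.5689987199192275
lid elev -53.759594627135066
xyz [ 0.6 -1.6 -0.7] rot [0. 0. 0.]
```

>>> {"name": "carry_out", "arguments": {
  "increments": [
    {"xyz":[0,0,0],"delta_rot":[0,0,0],"hand":-1},
    {"xyz":[0,0,0],"delta_rot":[0,0,0],"hand":-1},
    {"xyz":[0,0,0],"delta_rot":[0,0,0],"hand":-1},
    {"xyz":[0,0,0],"delta_rot":[0,0,0],"hand":-1},
    {"xyz":[0,0,0],"delta_rot":[0,0,0],"hand":-1},
    {"xyz":[0,0,0],"delta_rot":[0,0,0],"hand":-1},
    {"xyz":[0,0,0],"delta_rot":[0,0,0],"hand":-1},
    {"xyz":[0,0,0],"delta_rot":[0,0,0],"hand":-1},
    {"xyz":[0,0,0],"delta_rot":[0,0,0],"hand":-1},
    {"xyz":[0,0,0],"delta_rot":[0,0,0],"hand":-1},
    {"xyz":[0,0,0],"delta_rot":[0,0,0],"hand":-1},
    {"xyz":[0,0,0],"delta_rot":[0,0,0],"hand":-1}
  ]
}}

```text
time_s: 10.3
ee_pos: [0.5999, -0.1517, 0.4301]
ee_rot: [0.341, -0.363, 0.866, 0.053]
force: [-0.7, 0.1, -1.3]
grip_width: 0.57
finger_force: 72.8
```

>>> {"name": "carry_out", "arguments": {
  "increments": [
    {"xyz":[0,0,0],"delta_rot":[0,0,0],"hand":-1},
    {"xyz":[0,0,0],"delta_rot":[0,0,0],"hand":-1},
    {"xyz":[0,0,0],"delta_rot":[0,0,0],"hand":-1}
  ]
}}

```text
time_s: 10.6
ee_pos: [0.5999, -0.1518, 0.4301]
ee_rot: [0.341, -0.363, 0.866, 0.053]
force: [-0.2, 1.4, -2.0]
grip_width: 0.57
finger_force: 72.8
```

```bash
python3 - <<'E'
from kin import *
log(); snap('wrist','w4.png')
s=read_state(); q=np.array(s['joint_positions']); p=np.array(s['ee_pos']); r=R.from_quat(s['ee_rot'])
print(camera_params('wrist')['pose'][2])
# back along radial roll to heading az2, over mat
for az in (-24.6,-5,8):
  for pm in ([.6,.0,.35],[.638,.086,.28]):
    a=np.radians(-24.6); ax=np.array([np.cos(a),np.sin(a),0])
    rt=tool(az,40); qq,pp,rr=q,p,r;E=[];Q=[]
    mid=R.from_rotvec(np.radians(72)*ax)*r; pmid=(p+pm)/2
    qq,e,a_=path(qq,p,r,pmid,mid,10);E.append((round(e),round(a_)));Q.append(np.round(qq,2).tolist())
    qq,e,a_=path(qq,pmid,mid,np.array(pm),rt,10);E.append((round(e),round(a_)));Q.append(np.round(qq,2).tolist())
    pg=grasp([.638,.086,.057],rt); qq,e,a_=path(qq,np.array(pm),rt,pg,rt,10);E.append((round(e),round(a_)));Q.append(np.round(qq,2).tolist())
    print(az,pm,E,Q)
E
```

```text
fit 0.01021488560760152 [ 3.350e-01  5.550e-01  3.740e-01  3.430e-01 -2.000e-02  1.567e+00
  7.000e-03  2.400e-02 -1.000e-03  2.400e-02 -2.100e-02]
10.6 q [-0.404, 1.026, 0.235, 2.283, 1.891, 1.967, 0.575] p [0.5999, -0.1518, 0.4301] F [-0.2  1.4 -2. ] 72.8115239739418 0.5698049544276975
[-0.5916211  -0.75461704  0.28379145  0.41363437]
-24.6 [0.6, 0.0, 0.35] [(0, 0), (0, 0), (0, 0)] [[-0.39, 0.61, -0.17, 2.04, 1.49, 1.48, 0.24], [-0.09, 0.28, -0.31, 2.22, 1.68, 0.65, -0.66], [-0.24, 1.0, -0.36, 2.2, 2.18, 1.14, -1.39]]
-24.6 [0.638, 0.086, 0.28] [(0, 0), (0, 0), (0, 0)] [[-0.43, 0.71, -0.19, 1.96, 1.46, 1.53, 0.22], [-0.21, 0.51, -0.41, 2.14, 1.72, 0.86, -0.84], [-0.23, 1.01, -0.38, 2.2, 2.18, 1.15, -1.38]]
-5 [0.6, 0.0, 0.35] [(0, 0), (0, 0), (0, 0)] [[-0.39, 0.61, -0.17, 2.04, 1.49, 1.48, 0.24], [0.35, 0.25, -0.57, 2.3, 2.29, 0.4, -0.84], [0.06, 1.07, -0.56, 2.33, 2.58, 1.26, -1.17]]
-5 [0.638, 0.086, 0.28] [(0, 0), (0, 0), (0, 0)] [[-0.43, 0.71, -0.19, 1.96, 1.46, 1.53, 0.22], [0.11, 0.48, -0.6, 2.27, 2.19, 0.7, -0.88], [0.06, 1.06, -0.55, 2.33, 2.59, 1.26, -1.18]]
8 [0.6, 0.0, 0.35] [(0, 0), (0, 0), (0, 0)] [[-0.39, 0.61, -0.17, 2.04, 1.49, 1.48, 0.24], [0.84, 0.34, -1.01, 2.3, 2.53, 0.31, -0.76], [0.34, 1.16, -0.78, 2.36, 2.76, 1.23, -0.82]]
8 [0.638, 0.086, 0.28] [(0, 0), (0, 0), (0, 0)] [[-0.43, 0.71, -0.19, 1.96, 1.46, 1.53, 0.22], [0.39, 0.52, -0.81, 2.3, 2.45, 0.61, -0.81], [0.29, 1.12, -0.7, 2.36, 2.8, 1.2, -0.9]]
```

View pics/w4.png

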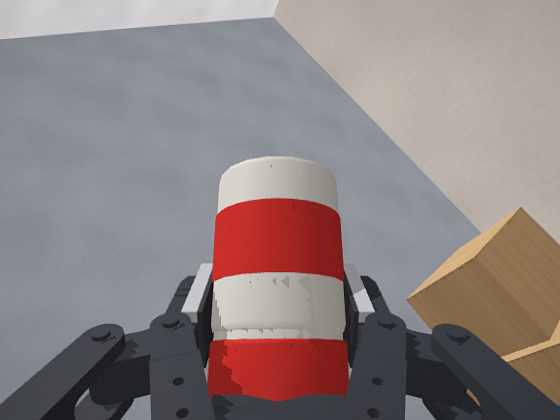

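```bash
python3 seg.py .62 -.05 .38 -72
```

```text
10.65 q [-0.404, 1.026, 0.235, 2.283, 1.891, 1.967, 0.575] p [0.5999, -0.1518, 0.4301] F [ 0.5 -0.7 -1.3] 72.8119146823883 0.5676661910317
lid elev -53.68516756859085
xyz [-62.5 -51.5 -81.9] rot [-45.25  -0.34  56.01]
```

>>> {"name": "carry_out", "arguments": {
  "increments": [
    {"xyz":[-5,-4,-7],"delta_rot":[-3.8,0,4.7],"hand":-1},
    {"xyz":[-10,-9,-14],"delta_rot":[-7.5,0,9.3],"hand":-1},
    {"xyz":[-16,-13,-20],"delta_rot":[-11.3,0,14],"hand":-1},
    {"xyz":[-21,-17,-27],"delta_rot":[-15.1,0,18.7],"hand":-1},
    {"xyz":[-26,-21,-34],"delta_rot":[-18.9,0,23.3],"hand":-1},
    {"xyz":[-31,-26,-41],"delta_rot":[-22.6,0,28],"hand":-1},
    {"xyz":[-36,-30,-48],"delta_rot":[-26.4,0,32.7],"hand":-1},
    {"xyz":[-42,-34,-55],"delta_rot":[-30.2,0,37.3],"hand":-1},
    {"xyz":[-47,-39,-61],"delta_rot":[-33.9,0,42],"hand":-1},
    {"xyz":[-52,-43,-68],"delta_rot":[-37.7,0,46.7],"hand":-1},
    {"xyz":[-57,-47,-75],"delta_rot":[-41.5,0,51.3],"hand":-1},
    {"xyz":[-62,-51,-82],"delta_rot":[-45.2,0,56],"hand":-1}
  ]
}}

```text
time_s: 11.85
ee_pos: [0.619, -0.0501, 0.3796]
ee_rot: [-0.089, 0.77, -0.59, 0.227]
force: [-0.0, 0.4, -1.8]
grip_width: 0.564
finger_force: 72.7
```

```bash
python3 seg.py .645 .083 .25 0; python3 - <<'E'
from h import *
go([.645,.083,.25],R.from_quat([.193,.884,-.088,.416]))
E
```

```text
11.85 q [-0.421, 0.653, -0.172, 1.981, 1.457, 1.521, 0.254] p [0.619, -0.0501, 0.3796] F [-0.   0.4 -1.8] 72.69757211208344 0.5642188786596349
lid elev 18.499019179756054
xyz [-45.1 164.8 -77.5] rot [0. 0. 0.]
xyz [-45.1, 164.8, -77.5] rot [-45.63, 0.25, 55.42] rows>= 8.4
```

>>> {"name": "carry_out", "arguments": {
  "increments": [
    {"xyz":[-4,14,-6],"delta_rot":[-3.8,0,4.6],"hand":-1},
    {"xyz":[-7,27,-13],"delta_rot":[-7.6,0,9.2],"hand":-1},
    {"xyz":[-11,41,-19],"delta_rot":[-11.4,0,13.9],"hand":-1},
    {"xyz":[-15,55,-26],"delta_rot":[-15.2,0.1,18.5],"hand":-1},
    {"xyz":[-19,69,-32],"delta_rot":[-19,0.1,23.1],"hand":-1},
    {"xyz":[-22,82,-39],"delta_rot":[-22.8,0.1,27.7],"hand":-1},
    {"xyz":[-26,96,-45],"delta_rot":[-26.6,0.1,32.3],"hand":-1},
    {"xyz":[-30,110,-52],"delta_rot":[-30.4,0.2,37],"hand":-1},
    {"xyz":[-34,124,-58],"delta_rot":[-34.2,0.2,41.6],"hand":-1},
    {"xyz":[-38,137,-65],"delta_rot":[-38,0.2,46.2],"hand":-1},
    {"xyz":[-41,151,-71],"delta_rot":[-41.8,0.2,50.8],"hand":-1},
    {"xyz":[-45,165,-77],"delta_rot":[-45.6,0.25,55.4],"hand":-1}
  ]
}}

```text
time_s: 13.05
ee_pos: [0.6448, 0.0814, 0.2492]
ee_rot: [0.193, 0.884, -0.089, 0.416]
force: [1.6, -0.3, -1.3]
grip_width: 0.567
finger_force: 72.6
```

```bash
python3 - <<'E'
from h import *
log(); r=R.from_quat([.193,.884,-.088,.416])
go([.645,.083,.07],r);go([.645,.083,.0503],r)
E
```

```text
13.05 q [-0.232, 0.569, -0.377, 2.164, 1.8, 0.884, -0.948] p [0.6448, 0.0814, 0.2492] F [ 1.6 -0.3 -1.3] 72.62712925672531 0.5666455039336823
xyz [138.3, 0.9, 113.9] rot [-0.08, 0.02, 0.03] rows>= 3.6
xyz [153.4, 0.8, 126.5] rot [-0.08, 0.02, 0.03] rows>= 4.0
```

>>> {"name": "carry_out", "arguments": {
  "increments": [
    {"xyz":[23,1,19],"delta_rot":[0,0,0],"hand":-1},
    {"xyz":[46,1,38],"delta_rot":[0,0,0],"hand":-1},
    {"xyz":[69,1,57],"delta_rot":[0,0,0],"hand":-1},
    {"xyz":[92,1,76],"delta_rot":[0,0,0],"hand":-1},
    {"xyz":[115,1,95],"delta_rot":[0,0,0],"hand":-1},
    {"xyz":[130,1,107],"delta_rot":[0,0,0],"hand":-1},
    {"xyz":[138,1,114],"delta_rot":[0,0,0],"hand":-1},
    {"xyz":[144,1,119],"delta_rot":[0,0,0],"hand":-1},
    {"xyz":[148,1,122],"delta_rot":[0,0,0],"hand":-1},
    {"xyz":[150,1,124],"delta_rot":[0,0,0],"hand":-1},
    {"xyz":[150,1,124],"delta_rot":[0,0,0],"hand":-1}
  ]
}}

```text
time_s: 14.15
ee_pos: [0.6458, 0.0829, 0.0553]
ee_rot: [0.192, 0.884, -0.09, 0.416]
force: [-1.1, 0.8, 0.3]
grip_width: 0.567
finger_force: 72.7
```

```bash
python3 - <<'E'
from h import *
log(); r=R.from_quat([.193,.884,-.088,.416])
go([.645,.083,.0503],r); print(atz('side',(253.2,232.4),.004)); snap('top','t3.png'); 
a=snap('side','s3.png'); b=snap('wrist','w5.png'); cv2.imwrite('pics/c1.png',cv2.resize(np.hstack([a,b])[:,:,::-1],(800,300)))
E
```

```text
14.15 q [-0.253, 0.994, -0.36, 2.196, 2.153, 1.132, -1.378] p [0.6458, 0.0829, 0.0553] F [-1.1  0.8  0.3] 72.67970278859138 0.5666306358232415
xyz [4.4, -0.2, 2.6] rot [-0.13, 0.08, 0.22] rows>= 0.1
[0.63867125 0.09279529 0.004     ]
```

View pics/c1.png

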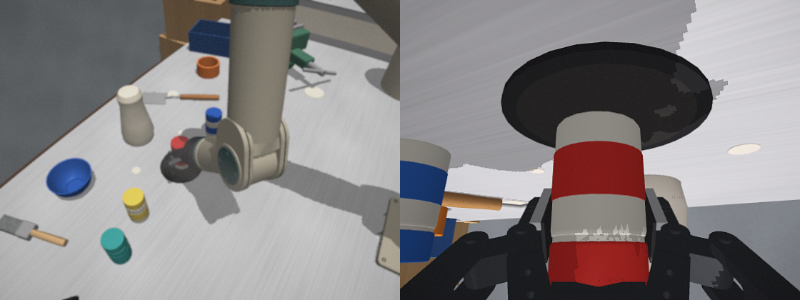

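The wrist half of the picture shows the jar upright at column 597, over the mat, which is centred near column 607. The blue jar is well clear on the left. I'll lower the last few millimetres.

>>> {"name": "carry_out", "arguments": {
  "increments": [
    {"xyz":[0.8,0,0.6],"delta_rot":[0,0,0],"hand":-1},
    {"xyz":[1.5,0,1.3],"delta_rot":[0,0,0],"hand":-1},
    {"xyz":[2.3,0,1.9],"delta_rot":[0,0,0],"hand":-1},
    {"xyz":[3,0,2.5],"delta_rot":[0,0,0],"hand":-1},
    {"xyz":[3,0,2.5],"delta_rot":[0,0,0],"hand":-1}
  ]
}}

```text
time_s: 14.8
ee_pos: [0.6455, 0.0828, 0.0507]
ee_rot: [0.192, 0.884, -0.09, 0.416]
force: [0.3, 0.0, -1.9]
grip_width: 0.564
finger_force: 72.7
```

Not yet in contact (force −1.9 N is the jar's weight).

>>> {"name": "carry_out", "arguments": {
  "increments": [
    {"xyz":[0.4,0,0.3],"delta_rot":[0,0,0],"hand":-1},
    {"xyz":[0.8,0,0.6],"delta_rot":[0,0,0],"hand":-1},
    {"xyz":[0.8,0,0.6],"delta_rot":[0,0,0],"hand":-1}
  ]
}}

```text
time_s: 15.1
ee_pos: [0.6456, 0.0828, 0.0503]
ee_rot: [0.192, 0.884, -0.09, 0.416]
force: [-1.6, -0.5, 1.5]
grip_width: 0.568
finger_force: 72.7
```

>>> {"name": "carry_out", "arguments": {
  "increments": [
    {"xyz":[0.4,0,0.3],"delta_rot":[0,0,0],"hand":-1},
    {"xyz":[0.4,0,0.3],"delta_rot":[0,0,0],"hand":-1},
    {"xyz":[0.4,0,0.3],"delta_rot":[0,0,0],"hand":-1}
  ]
}}

```text
time_s: 15.4
ee_pos: [0.6457, 0.0828, 0.0503]
ee_rot: [0.192, 0.884, -0.09, 0.417]
force: [-4.1, 0.7, 5.0]
grip_width: 0.564
finger_force: 73.2
```

>>> {"name": "carry_out", "arguments": {
  "increments": [
    {"xyz":[0,0,0],"delta_rot":[0,0,0],"hand":0.15},
    {"xyz":[0,0,0],"delta_rot":[0,0,0],"hand":0.2},
    {"xyz":[0,0,0],"delta_rot":[0,0,0],"hand":0.3},
    {"xyz":[0,0,0],"delta_rot":[0,0,0],"hand":0.5},
    {"xyz":[0,0,0],"delta_rot":[0,0,0],"hand":0.8},
    {"xyz":[0,0,0],"delta_rot":[0,0,0],"hand":1},
    {"xyz":[0,0,0],"delta_rot":[0,0,0],"hand":1},
    {"xyz":[0,0,0],"delta_rot":[0,0,0],"hand":1},
    {"xyz":[0,0,0],"delta_rot":[0,0,0],"hand":1}
  ],
  "newtons": 20
}}

```text
time_s: 16.3
ee_pos: [0.6455, 0.0829, 0.0494]
ee_rot: [0.192, 0.884, -0.09, 0.416]
force: [-0.0, -0.5, 0.1]
grip_width: 1.0
finger_force: 0.0
```

```bash
python3 - <<'E'
from h import *
log(); snap('wrist','w6.png')
E
```

```text
16.3 q [-0.253, 1.007, -0.359, 2.194, 2.16, 1.139, -1.386] p [0.6455, 0.0829, 0.0494] F [-0.  -0.5  0.1] 0.0 1.0004874566536768
```

View pics/w6.png

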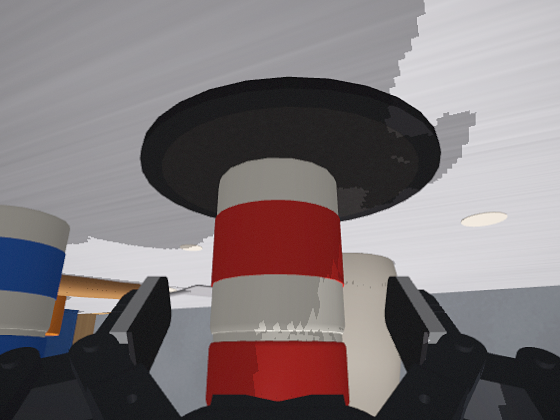

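```bash
python3 - <<'E'
from h import *
for uv in [(290,77),(141,155),(440,150)]: print(np.round(atz('wrist',uv,.004),3))
print('jar near base',np.round(atz('wrist',(278,158),.004),3))
m=masks_of('wrist','mat_top'); print([(round(a['score'],2),np.round(a['extent'],0)) for a in m])
go_=atz('top',(261,194),.004); print(go_)
E
```

```text
[0.581 0.117 0.004]
[0.597 0.051 0.004]
[0.638 0.151 0.004]
jar near base [0.62  0.096 0.004]
[(0.6, array([292., 148., 299., 144.]))]
[0.63709768 0.08818454 0.004     ]
```

Measured from the wrist view, the jar stands about 9 mm from the middle of the mat, and it is upright. I'll retreat straight up, as I came in.

>>> {"name": "carry_out", "arguments": {
  "increments": [
    {"xyz":[-8,0,-6],"delta_rot":[0,0,0],"hand":1},
    {"xyz":[-23,0,-19],"delta_rot":[0,0,0],"hand":1},
    {"xyz":[-46,0,-38],"delta_rot":[0,0,0],"hand":1},
    {"xyz":[-70,0,-58],"delta_rot":[0,0,0],"hand":1},
    {"xyz":[-93,0,-77],"delta_rot":[0,0,0],"hand":1},
    {"xyz":[-116,0,-96],"delta_rot":[0,0,0],"hand":1},
    {"xyz":[-139,0,-115],"delta_rot":[0,0,0],"hand":1},
    {"xyz":[-162,0,-134],"delta_rot":[0,0,0],"hand":1},
    {"xyz":[-190,0,-157],"delta_rot":[0,0,0],"hand":1},
    {"xyz":[-190,60,-157],"delta_rot":[0,0,0],"hand":1},
    {"xyz":[-190,110,-157],"delta_rot":[0,0,0],"hand":1},
    {"xyz":[-190,110,-157],"delta_rot":[0,0,0],"hand":1}
  ]
}}

```text
time_s: 17.6
ee_pos: [0.6923, 0.1905, 0.2976]
ee_rot: [0.19, 0.885, -0.085, 0.417]
force: [-1.1, -0.2, -0.7]
grip_width: 1.003
finger_force: 0.0
```

```bash
python3 - <<'E'
from h import *
log(); b=snap('side','s4.png'); a=snap('top','t4.png'); cv2.imwrite('pics/c2.png',cv2.resize(np.hstack([a,b])[:,:,::-1],(800,300)))
E
```

```text
17.6 q [-0.372, 0.586, -0.386, 1.886, 1.508, 0.943, -0.647] p [0.6923, 0.1905, 0.2976] F [-1.1 -0.2 -0.7] 0.0 1.0026796112746172
```

View pics/c2.png

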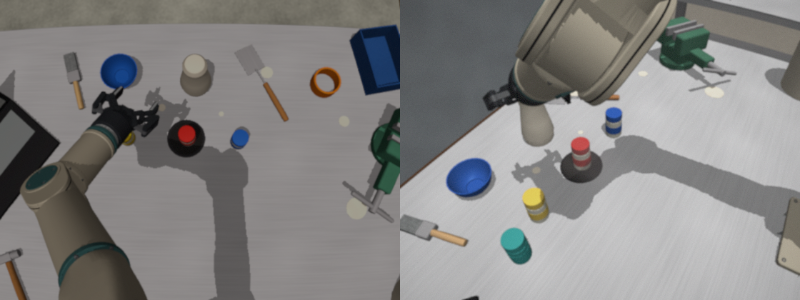

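The red jar stands upright in the middle of the mat, at (187,134) in the top view and (580,155) in the side view. Blue and yellow are undisturbed and the arm is clear.

```bash
python3 -c "
from cell import *
print(sign_off())"
```

```text
the job is handed in; nothing more can be done
None
```

The red jar was tipped until its lid pointed about 54° below level, held there for about 1.5 s, then stood upright about 9 mm from the mat's middle and released. The blue and yellow jars were left untouched, and the job was handed in at about 18 s.

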